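# Make up two assembly kits on the bench riser

### The arm

A 6-joint arm with a two-finger parallel gripper is mounted at the origin on a cart in front of the work surface, level with it; the furniture and walls round the work are solid. World frame = base frame: x ahead of the robot, y to its left, z up, the work surface at z = 0. Lengths are in m, angles in rad, forces in N, time in s.
With the tool pointing down it reaches from about 0.35 to 0.875 m from the base axis. Payload 4.2 kg.
Tool frame: the origin (TCP) lies midway between the tips of the shut fingers; the grasp point (between the pads) lies 19 mm behind it; z points along the fingers, y is the line along which they close (so a half turn about z gives the same grasp; the last joint's range is limited). The gripper opens to 87 mm and grips with 3 to 60 N. Pads are 19 mm wide; open, the fingers measure 117 mm over their backs; the gripper's body (75 mm by 190 mm) begins 51 mm behind the grasp point.
Start: joints at [1.484, 0.385, 0.008, 0, -1.194, -0.259], TCP at [0.212, 0.588, 0.223] pointing down, gripper open.
Joint ranges: [-3.14, 3.14], [-1.21, 2.06], [-1.07, 1.41], [-3.16, 2.05], [-2.99, -0.16], [-3.1, 3.1]. Speed limits (rad/s): [2.79, 2.79, 3.14, 3.14, 3.14, 3.14].

### API

Orientations are given as [roll, pitch, yaw] about the fixed x, y, z axes, in that order (R = Rz(yaw) Ry(pitch) Rx(roll)).
In Python, from cell import robot gives the robot as it stands. Calls block until the motion is done:
- robot.move_ptp(position, orientation): joint-space move of the TCP to a pose.
- robot.move_straight(position, ori=None, v=0.15, force_limit=None): straight line of the TCP; ori=None keeps the orientation; v is the mean speed in m/s. With force_limit (N) it stops when the force on the tool has changed by that much, and returns True; else False.
- robot.set_joints(angles): joint-space move.
- robot.gripper_to(opening): finger opening in m; the grip force is fixed at half the most; returns when the fingers have stopped.
- robot.wait(seconds).
- robot.inverse_kinematics(position, orientation): joint angles nearest the present ones, or None.
- robot.get_state(): the state.
- robot.get_image(name): name is "side" or "top" or "wrist"; returns a dict with "img" (384x512x3 uint8, blue, green, red), "vfov" (degrees; the focal length in pixels is half the picture's height over the tangent of half this angle, whatever the lens; pixels are square), "cx", "cy" (the principal point, pixels), "position" and "orientation" of the camera in the world; the wrist camera has in their place "tool_from_camera" (4x4, takes a point from camera to tool coordinates, whose origin is the TCP and whose axes are the flange's). Camera axes: x right, y down, z forward; pixel columns grow to the right and rows downward; lengths in m; the calibration is good to about 2 mm. The wrist camera is an equidistant fisheye: a pixel r from the principal point sees the ray r / f radians off the axis. A picture is of the moment at which its call begins: read the wrist's pose just before it. There is no depth.
A pose or a line that the arm cannot do raises robot.Unreachable and nothing moves.
- robot.job_done(): hands the job in; it is judged then, once.
Trained networks look in the newest picture that a camera, given by its name, has taken for a name from the list of things; names that differ only in an ending like _2 or _b are one class to them, and where a whole thing is asked for, a point or a joint stands for the part that bears it (a point fixed in the world has none). Each returns a list of dicts, best first, with "conf" (0 to 1); they miss things now and then, are a little off and sometimes report something else, mostly with a low value. They report only what shows in the picture. A call takes as long as a camera call. They do not tell look-alikes from the thing itself.
- robot.regions_of(camera, name): "region" (384x512 bool, what is visible of it).
- robot.tip_of(camera, name): "xyz" ([x, y, z] in m, in world coordinates, good to about 4 mm: a listed point, or the origin of a listed thing).
The state is a dict: "time": time; "q": joint angles; "qd": joint speeds; "effort": joint torques, N m; "eef_pos": TCP position; "orientation": TCP orientation; "force": force on the tool from outside, world axes, zero at the start; "ft_torque": the same for the moment, N m; "gripper_width": finger opening in m; "grip_force": force on a finger pad.
Only numpy, scipy, OpenCV 4.12 (cv2) and the standard library are available. Lean on these libraries where they do the work, as an engineer would, in place of code of your own. Each camera call takes 0.05 s, during which the arm holds its last target. There are 200 camera calls.

### The job

Make up two kits from the parts along the front of the plywood riser: into the long tray with three bays put one collar in the wide end bay and one ball bearing in each of the two narrow bays; into the short tray with two bays put the other collar in the wide bay and one nut in the narrow bay. Set each part down about the middle of its bay, flat on the floor of the bay (collars upright, as they stand now), and let go of it. One nut is left over: leave it, the bottle and the spanner where they are.

Things in the scene. Friction and masses are not known exactly. Their poses are not given: they have to be found in the camera images.
- tray_long: Long grey kit tray, 194 mm (own y), three bays. 80 mm wide (own x). Floor 4 mm thick; 4 mm walls between and at the ends of the bays, tops at z +0.018; no walls at -x and +x, so fingers may open along x. Fixed on the riser at world z 0.200. Origin: centre of underside. Bay centres at x 0; y -0.054 (wide, 78 mm long), +0.014 and +0.068 (narrow, 50 mm)
- tray_short: Short grey kit tray, 140 mm (own y), two bays. 80 mm wide (own x). Floor 4 mm thick; 4 mm walls between and at the ends of the bays, tops at z +0.018; no walls at -x and +x, so fingers may open along x. Fixed on the riser at world z 0.200. Origin: centre of underside. Bay centres at x 0; y -0.027 (wide, 78 mm long) and +0.041 (narrow, 50 mm)
- collar_a: Aluminium collar, 41 mm diameter, 41 mm high, open end up (bore about 24 mm), small dark screw in its side; grasp round the outside. Both collars alike. Origin: centre of underside, z up. 55 g. In the row of stock, in any order (70 to 110 mm apart), on the front of the plywood riser: flat top at world z = 0.200, x 0.41 to 0.68, y -0.375 to 0.24.
- collar_b: Aluminium collar, 41 mm diameter, 41 mm high, open end up (bore about 24 mm), small dark screw in its side; grasp round the outside. Both collars alike. Origin: centre of underside, z up. 55 g. In the row of stock, in any order (70 to 110 mm apart), on the front of the plywood riser: flat top at world z = 0.200, x 0.41 to 0.68, y -0.375 to 0.24.
- bearing_a: Ball bearing lying flat: 32 mm diameter, 12 mm bore, 9 mm thick, black seal. Both bearings alike. Origin: centre of underside, z up. 20 g. In the row of stock, in any order (70 to 110 mm apart), on the front of the plywood riser: flat top at world z = 0.200, x 0.41 to 0.68, y -0.375 to 0.24.
- bearing_b: Ball bearing lying flat: 32 mm diameter, 12 mm bore, 9 mm thick, black seal. Both bearings alike. Origin: centre of underside, z up. 20 g. In the row of stock, in any order (70 to 110 mm apart), on the front of the plywood riser: flat top at world z = 0.200, x 0.41 to 0.68, y -0.375 to 0.24.
- nut_a: Hexagon nut lying flat: 19 mm across flats, 22 across corners, 10 mm thick. Both nuts alike; one is needed, one stays. Origin: centre of underside, z up. 15 g. In the row of stock, in any order (70 to 110 mm apart), on the front of the plywood riser: flat top at world z = 0.200, x 0.41 to 0.68, y -0.375 to 0.24.
- nut_b: Hexagon nut lying flat: 19 mm across flats, 22 across corners, 10 mm thick. Both nuts alike; one is needed, one stays. Origin: centre of underside, z up. 15 g. In the row of stock, in any order (70 to 110 mm apart), on the front of the plywood riser: flat top at world z = 0.200, x 0.41 to 0.68, y -0.375 to 0.24.
- bottle: small brown dropper bottle with a black top, 33 mm in diameter, 102 mm high, standing at the right rear corner of the riser; a bystander, to be left alone; origin at the centre of its underside, z up
- spanner: steel spanner, 148 mm long, 21 mm wide, 8 mm thick, lying flat along the right end of the riser; a bystander, to be left alone; origin under its middle, its length along its own y
There are look-alikes about, which are no part of the job. Leave any orange or turquoise look-alike of the collar_b alone.

How it is judged:
At the end, for the whole second after the job is handed in: Kits as asked: each part within 15 mm across and 15 mm along the tray of its bay's middle, underside within 5 mm of the bay floor, tilted under 0.15 rad, at rest and released. The spare nut, bottle and spanner within 30 mm of where they were (((x of collar_a in the frame of tray_long between -0.015 and 0.015 m and y of collar_a in the frame of tray_long between -0.069 and -0.039 m and z of collar_a in the frame of tray_long between -0.002 and 0.009 m and x of collar_b in the frame of tray_short between -0.015 and 0.015 m and y of collar_b in the frame of tray_short between -0.042 and -0.012 m and z of collar_b in the frame of tray_short between -0.002 and 0.009 m) or (x of collar_b in the frame of tray_long between -0.015 and 0.015 m and y of collar_b in the frame of tray_long between -0.069 and -0.039 m and z of collar_b in the frame of tray_long between -0.002 and 0.009 m and x of collar_a in the frame of tray_short between -0.015 and 0.015 m and y of collar_a in the frame of tray_short between -0.042 and -0.012 m and z of collar_a in the frame of tray_short between -0.002 and 0.009 m)) and ((x of bearing_a in the frame of tray_long between -0.015 and 0.015 m and y of bearing_a in the frame of tray_long between -0.001 and 0.029 m and z of bearing_a in the frame of tray_long between -0.002 and 0.009 m and x of bearing_b in the frame of tray_long between -0.015 and 0.015 m and y of bearing_b in the frame of tray_long between 0.053 and 0.083 m and z of bearing_b in the frame of tray_long between -0.002 and 0.009 m) or (x of bearing_b in the frame of tray_long between -0.015 and 0.015 m and y of bearing_b in the frame of tray_long between -0.001 and 0.029 m and z of bearing_b in the frame of tray_long between -0.002 and 0.009 m and x of bearing_a in the frame of tray_long between -0.015 and 0.015 m and y of bearing_a in the frame of tray_long between 0.053 and 0.083 m and z of bearing_a in the frame of tray_long between -0.002 and 0.009 m)) and ((x of nut_a in the frame of tray_short between -0.015 and 0.015 m and y of nut_a in the frame of tray_short between 0.026 and 0.056 m and z of nut_a in the frame of tray_short between -0.002 and 0.009 m and distance of nut_b from where it was at the start of the episode below 0.03 m) or (x of nut_b in the frame of tray_short between -0.015 and 0.015 m and y of nut_b in the frame of tray_short between 0.026 and 0.056 m and z of nut_b in the frame of tray_short between -0.002 and 0.009 m and distance of nut_a from where it was at the start of the episode below 0.03 m)) and angle between each of collar_a, collar_b, bearing_a, bearing_b, nut_a, nut_b's own z axis and vertical below 0.15 rad and linear speed of each of collar_a, collar_b, bearing_a, bearing_b, nut_a, nut_b below 0.02 m/s and distance of each of bottle, spanner from where it was at the start of the episode below 0.03 m); the robot touches nothing.
It fails at once if the bottle is knocked over (angle between bottle's own z axis and vertical above 0.6 rad).
It also fails if it takes over 96 s, if anything falls off the work surface, if the arm or the gripper's body presses on something with over 40 N, if the wrist force passes 120 N, or if a joint passes its speed limit or range.

## Working session

There is one attempt and no reset: what is moved stays moved. The work goes in short steps, each a Python script; the robot and the scene stay as the last script left them, time stands still between calls to the robot, and variables do not carry over. Pictures are saved under pics/ and viewed, at most 14 in all, crops included, and the job is handed in when it is done.

```bash
mkdir -p pics; python3 - <<'E'
from cell import robot
import cv2, numpy as np
for c in ("top","side"):
    d=robot.get_image(c); cv2.imwrite(f"pics/{c}0.png",d["img"]); print(c,d["vfov"],d["cx"],d["cy"],d["position"],d["orientation"])
    for n in ("tray_long","tray_short","collar_a","bearing_a","nut_a","bottle","spanner"):
        for r in robot.tip_of(c,n): print(n,np.round(r["xyz"],3),round(r["conf"],2))
s=robot.get_state(); print(s["time"],s["eef_pos"],s["orientation"])
E
```

```text
top 49.71835874758165 253.9477258673632 197.69928260954944 [ 0.37596328 -0.05567246  1.11125392] [-3.01750111 -0.01269154 -1.55962847]
tray_long [ 0.601 -0.187  0.2  ] 0.69
tray_short [0.601 0.096 0.201] 0.77
collar_a [ 0.442 -0.253  0.199] 0.81
collar_a [ 0.445 -0.148  0.2  ] 0.76
collar_a [ 0.342 -0.089 -0.003] 0.67
collar_a [ 0.6   -0.182  0.199] 0.6
collar_a [ 0.313 -0.286  0.001] 0.57
bearing_a [0.465 0.211 0.199] 0.51
bearing_a [ 0.44  -0.065  0.199] 0.46
nut_a [0.448 0.029 0.198] 0.63
nut_a [0.458 0.119 0.199] 0.55
bottle [ 0.643 -0.349  0.203] 0.63
spanner [ 0.515 -0.354  0.198] 0.77
spanner [0.462 0.211 0.2  ] 0.73
side 44.64463430598252 256.8837978789461 186.09546065355119 [ 0.14043501 -1.06067863  0.69126577] [-2.07151807  0.00237839 -0.33487605]
tray_long [ 0.646 -0.342  0.202] 0.71
tray_long [ 0.603 -0.186  0.2  ] 0.61
tray_long [0.465 0.205 0.201] 0.36
tray_short [0.598 0.098 0.201] 0.64
tray_short [0.458 0.118 0.201] 0.5
collar_a [ 0.438 -0.25   0.204] 0.71
collar_a [ 0.444 -0.147  0.202] 0.68
collar_a [ 0.342 -0.081  0.001] 0.61
bearing_a [0.466 0.209 0.202] 0.59
bearing_a [ 0.436 -0.062  0.194] 0.41
nut_a [0.447 0.029 0.2  ] 0.4
nut_a [0.457 0.115 0.2  ] 0.4
nut_a [ 0.444 -0.149  0.2  ] 0.35
bottle [ 0.646 -0.344  0.201] 0.56
spanner [ 0.513 -0.347  0.198] 0.61
0.8 [0.21182926 0.58801022 0.22258091] [-3.14151546e+00  2.18421225e-05 -3.45808535e-01]
```

View pics/top0.png

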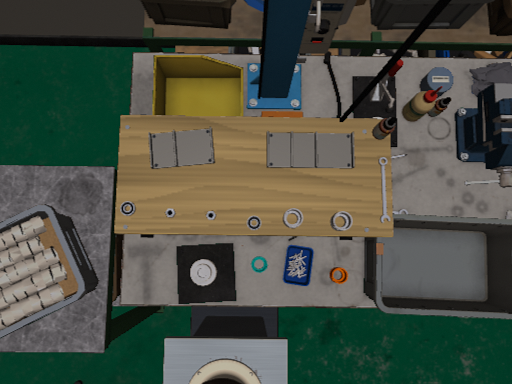

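View pics/side0.png

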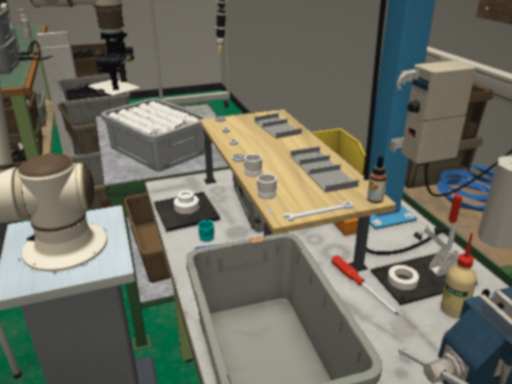

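Top view: stock row left to right is bearing (127,208), nut (170,213), nut (211,215), bearing (254,223), collar (292,218), collar (342,221). Trays are at (182,148) and (310,150), both with the wide bay on the right (−y). The turquoise and orange look-alikes are on the table. A hanging cord ends near (342,120), so I'll triangulate that and the trays.

```bash
cat > h.py <<'E'
from cell import robot
import cv2, numpy as np
from scipy.spatial.transform import Rotation as Ro
def ray(d,p):
    f=192/np.tan(np.radians(d["vfov"])/2)
    v=np.array([(p[0]-d["cx"])/f,(p[1]-d["cy"])/f,1.])
    return np.array(d["position"]),Ro.from_euler("xyz",d["orientation"]).as_matrix()@v
def plane(d,p,z):
    o,v=ray(d,p); return o+v*(z-o[2])/v[2]
E
python3 - <<'E'
from h import *
dt=robot.get_image("top"); ds=robot.get_image("side")
# cord
for pt,ps in (((342,120),(220,52)),):
    o1,v1=ray(dt,pt);o2,v2=ray(ds,ps)
    t=np.linalg.lstsq(np.c_[v1,-v2],o2-o1,rcond=None)[0]; print("cord",o1+v1*t[0],o2+v2*t[1])
for n in ("tray_long","tray_short"):
    r=robot.regions_of("top",n)[0]; m=r["region"].astype(np.uint8)
    c,_=cv2.findContours(m,0,2); c=max(c,key=cv2.contourArea)[:,0,:]
    w=np.array([plane(dt,p,0.206)[:2] for p in c],np.float32)
    print(n,r["conf"],cv2.minAreaRect(w))
for n in ("collar_a","bearing_a","nut_a"):
    for c,d in (("top",dt),):
        for r in robot.regions_of(c,n):
            ys,xs=np.nonzero(r["region"]); print(n,c,round(r["conf"],2),len(xs),plane(d,(xs.mean(),ys.mean()),{"c":.22,"b":.207,"n":.208}[n[0]]).round(4))
b=dt["img"][105:245,105:405]; cv2.imwrite("pics/c1.png",cv2.resize(b,None,fx=2.6,fy=2.6,interpolation=cv2.INTER_CUBIC))
for p in ((.45,.16,.40),(.43,-.15,.40)):
  for y in (np.pi/2,-np.pi/2): print(p,y,robot.inverse_kinematics(p,[np.pi,0,y]))
d=robot.get_image("wrist"); print(np.round(d["tool_from_camera"],3),d["vfov"])
E
```

```text
cord [ 0.55857488 -0.18505855  0.54624729] [ 0.37876745 -0.15302156  0.48079662]
tray_long 0.72 ((0.6006308794021606, -0.18861901760101318), (0.08236637711524963, 0.1985069364309311), 0.7857811450958252)
tray_short 0.73 ((0.5986964702606201, 0.0996212586760521), (0.0804794430732727, 0.14292852580547333), 5.983801364898682)
collar_a top 0.81 250 [ 0.4399 -0.2541  0.22  ]
collar_a top 0.71 161 [ 0.3453 -0.0775  0.22  ]
collar_a top 0.59 221 [ 0.3241 -0.2462  0.22  ]
collar_a top 0.55 224 [ 0.4456 -0.1506  0.22  ]
bearing_a top 0.47 166 [0.4629 0.211  0.207 ]
nut_a top 0.6 73 [0.4546 0.1176 0.208 ]
(0.45, 0.16, 0.4) 1.5707963267948966 [ 0.68278657  0.05077179  0.00734879  0.         -1.52737333  2.45880608]
(0.45, 0.16, 0.4) -1.5707963267948966 [ 0.68278657  0.05077179  0.00734879  0.         -1.52737333 -0.68278657]
(0.43, -0.15, 0.4) 1.5707963267948966 None
(0.43, -0.15, 0.4) -1.5707963267948966 [ 0.02288403  0.00899983 -0.03609635  0.         -1.52570015 -0.02288403]
[[ 0.001 -0.959 -0.282  0.076]
 [ 1.     0.001  0.001  0.001]
 [-0.    -0.282  0.959 -0.162]
 [ 0.     0.     0.     1.   ]] 65.70646984690485
```

View pics/c1.png

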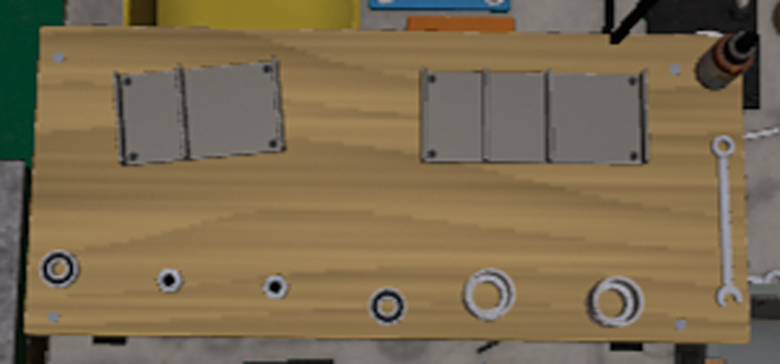

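Both trays and all six parts are visible. The dark line ending at crop (612,40) isn't the hanging tool seen in the side view, because the rays miss each other. I'll check its epipolar line in the side view.

```bash
python3 - <<'E'
from h import *
dt=robot.get_image("top"); ds=robot.get_image("side"); im=ds["img"].copy()
f=192/np.tan(np.radians(ds["vfov"])/2);R=Ro.from_euler("xyz",ds["orientation"]).as_matrix()
def proj(P):
    c=R.T@(P-ds["position"]); return c[:2]/c[2]*f+[ds["cx"],ds["cy"]]
for p in ((342,120),(395,57),(440,6)):
  for z in (0,.1,.2,.3,.4,.5,.6,.7,.8):
    P=plane(dt,p,z); print(p,P.round(2),proj(P).round())
b=im[0:220,270:490]; cv2.imwrite("pics/s1.png",cv2.resize(b,None,fx=2.7,fy=2.7,interpolation=cv2.INTER_CUBIC))
E
```

```text
(342, 120) [ 0.74 -0.31  0.  ] [389. 257.]
(342, 120) [ 0.7  -0.29  0.1 ] [377. 220.]
(342, 120) [ 0.67 -0.26  0.2 ] [364. 180.]
(342, 120) [ 0.64 -0.24  0.3 ] [350. 136.]
(342, 120) [ 0.61 -0.22  0.4 ] [336.  90.]
(342, 120) [ 0.57 -0.2   0.5 ] [320.  39.]
(342, 120) [ 0.54 -0.17  0.6 ] [302. -16.]
(342, 120) [ 0.51 -0.15  0.7 ] [283. -75.]
(342, 120) [ 0.48 -0.13  0.8 ] [ 263. -141.]
(395, 57) [ 0.92 -0.46  0.  ] [499. 280.]
(395, 57) [ 0.87 -0.43  0.1 ] [479. 239.]
(395, 57) [ 0.82 -0.39  0.2 ] [459. 195.]
(395, 57) [ 0.77 -0.35  0.3 ] [437. 148.]
(395, 57) [ 0.73 -0.32  0.4 ] [413.  98.]
(395, 57) [ 0.68 -0.28  0.5 ] [388.  44.]
(395, 57) [ 0.63 -0.24  0.6 ] [361. -14.]
(395, 57) [ 0.58 -0.21  0.7 ] [332. -76.]
(395, 57) [ 0.53 -0.17  0.8 ] [ 300. -143.]
(440, 6) [ 1.08 -0.6   0.  ] [607. 304.]
(440, 6) [ 1.02 -0.55  0.1 ] [579. 258.]
(440, 6) [ 0.95 -0.5   0.2 ] [550. 210.]
(440, 6) [ 0.89 -0.45  0.3 ] [519. 159.]
(440, 6) [ 0.83 -0.4   0.4 ] [486. 106.]
(440, 6) [ 0.76 -0.35  0.5 ] [451.  49.]
(440, 6) [ 0.7  -0.31  0.6 ] [415. -12.]
(440, 6) [ 0.64 -0.26  0.7 ] [375. -76.]
(440, 6) [ 0.57 -0.21  0.8 ] [ 334. -144.]
```

View pics/s1.png

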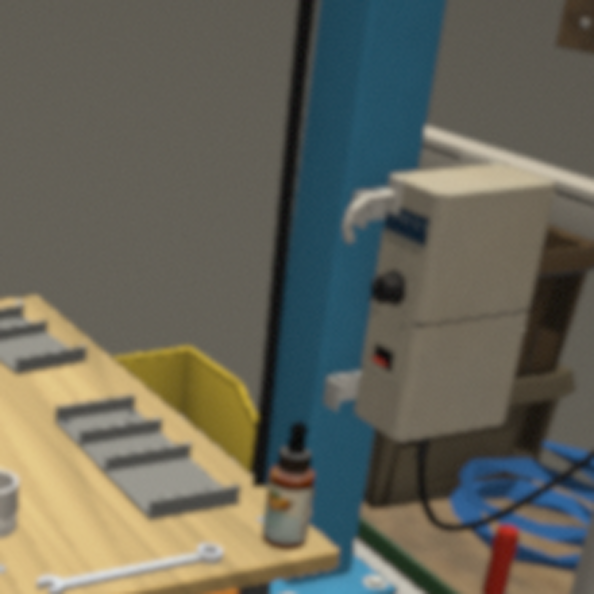

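The dark line is a vertical pole behind the riser at about (0.685, −0.275). It agrees at side (383,28) and top (395,57), and the bottle stands near it. So the long-tray collar gets placed with the gripper turned diagonally, and everything else at tool y along world x. First, a wrist look at the nut and its orientation.

```bash
cat >> h.py <<'E'
pi=np.pi
def go(p,yaw): robot.move_ptp(list(p),[pi,0,yaw])
def wrist_world(d,s,p,z):
    "pixel of the fisheye wrist camera -> world point at height z"
    f=192/np.tan(np.radians(d["vfov"])/2); u=np.array([p[0]-d["cx"],p[1]-d["cy"]]); r=np.linalg.norm(u)
    v=np.r_[u/max(r,1e-9)*np.sin(r/f),np.cos(r/f)]
    T=np.eye(4);T[:3,:3]=Ro.from_euler("xyz",s["orientation"]).as_matrix();T[:3,3]=s["eef_pos"]
    M=T@np.array(d["tool_from_camera"]); w=M[:3,:3]@v; return M[:3,3]+w*(z-M[2,3])/w[2]
def pick(xy,yaw,z,opening,hover=.30):
    go((*xy,hover),yaw); robot.gripper_to(opening)
    robot.move_straight([*xy,z],v=.15); robot.gripper_to(0)
    s=robot.get_state(); print("grip",round(s["gripper_width"],4),round(s["grip_force"],1))
    robot.move_straight([*xy,hover],v=.25)
    print("held",round(robot.get_state()["gripper_width"],4))
def place(xy,yaw,z,opening,hover=.30):
    go((*xy,hover),yaw); robot.move_straight([*xy,z+.02],v=.2)
    hit=robot.move_straight([*xy,z],v=.05,force_limit=6); s=robot.get_state(); print("down",hit,round(s["eef_pos"][2],4))
    robot.gripper_to(opening); robot.move_straight([*xy,hover],v=.25); s=robot.get_state(); print("t",s["time"],s["force"].round(1) if hasattr(s["force"],"round") else s["force"])
E
python3 - <<'E'
from h import *
go((.456,.117,.30),-pi/2)
s=robot.get_state(); d=robot.get_image("wrist"); cv2.imwrite("pics/w1.png",d["img"]); print(s["time"],s["eef_pos"])
for n,z in (("nut_a",.21),("bearing_a",.209)):
    for r in robot.regions_of("wrist",n):
        ys,xs=np.nonzero(r["region"]); print(n,round(r["conf"],2),xs.mean(),ys.mean(),wrist_world(d,s,(xs.mean(),ys.mean()),z).round(4))
E
```

```text
3.2333 [0.45603569 0.11768796 0.29973875]
nut_a 0.91 254.768018018018 192.8310810810811 [0.4555 0.115  0.21  ]
nut_a 0.65 261.17201834862385 91.84174311926606 [0.4503 0.0273 0.21  ]
bearing_a 0.68 277.55 2.55 [ 0.4365 -0.0529  0.209 ]
```

View pics/w1.png

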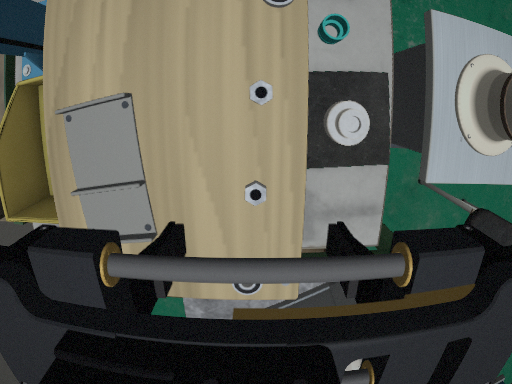

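The wrist view shows the nut at (255,193) with its flats facing ±x, which suits the x-direction grasp. I'll do the nut and the left bearing.

```bash
python3 - <<'E'
from h import *
pick((.4555,.1155),-pi/2,.202,.045,.27)
place((.595,.139),-pi/2+.095,.2065,.045,.28)
pick((.464,.210),-pi/2,.202,.055,.27)
place((.600,-.119),-pi/2+.014,.2065,.055,.28)
d=robot.get_image("top"); b=d["img"][105:245,105:405]; cv2.imwrite("pics/c2.png",cv2.resize(b,None,fx=2.6,fy=2.6,interpolation=cv2.INTER_CUBIC))
d=robot.get_image("wrist"); cv2.imwrite("pics/w2.png",d["img"])
s=robot.get_state()
for n in ("collar_a","bearing_a"):
    for r in robot.regions_of("wrist",n):
        ys,xs=np.nonzero(r["region"]); print(n,round(r["conf"],2),xs.mean(),ys.mean(),wrist_world(d,s,(xs.mean(),ys.mean()),.21).round(4))
E
```

```text
grip 0.0204 30.0
held 0.0205
down True 0.2061
t 8.8667 [-0.4  0.  -0.4]
grip 0.0298 30.0
held 0.0294
down True 0.2061
t 15.05 [-0.3 -0.3 -0.2]
collar_a 0.94 433.7234477124183 174.36764705882354 [ 0.436 -0.147  0.21 ]
collar_a 0.63 446.27536231884056 54.209165687426555 [ 0.4309 -0.2577  0.21  ]
bearing_a 0.97 255.0229074889868 201.8237885462555 [ 0.5984 -0.1199  0.21  ]
```

View pics/w2.png

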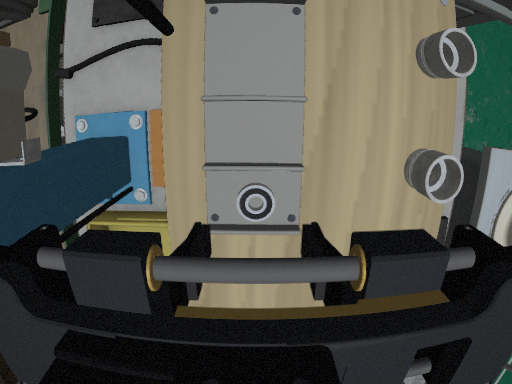

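View pics/c2.png

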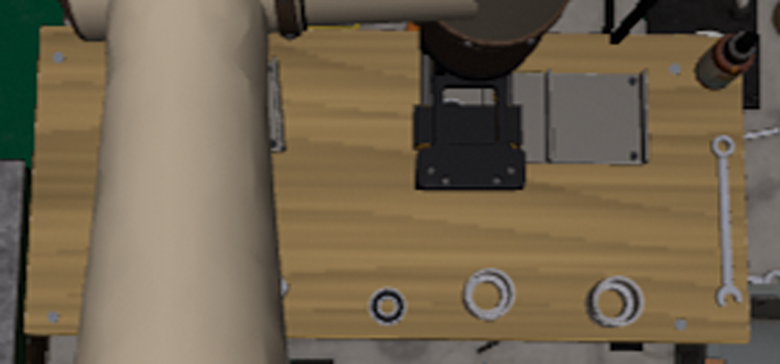

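The bearing sits centred in its bay at (255,202). The pole base shows at (168,28), just behind the riser. Next are the second bearing and collar 2, and I'll locate the pole.

```bash
python3 - <<'E'
from h import *
s=robot.get_state(); d=robot.get_image("wrist")
for z in (.2,.25,.3): print("pole",wrist_world(d,s,(165,30),z).round(3))
pick((.438,-.0635),-pi/2,.202,.055,.27)
place((.601,-.173),-pi/2+.014,.2065,.055,.28)
pick((.445,-.149),-pi/2,.218,.065,.30)
place((.6016,.071),-pi/2+.095,.2225,.065,.31)
d=robot.get_image("wrist"); cv2.imwrite("pics/w3.png",d["img"])
E
```

```text
pole [ 0.674 -0.263  0.2  ]
pole [ 0.659 -0.249  0.25 ]
pole [ 0.644 -0.236  0.3  ]
grip 0.0296 30.0
held 0.0291
down True 0.206
t 20.7333 [ 0.3 -0.6 -0. ]
grip 0.0406 30.0
held 0.04
down True 0.2224
t 26.9083 [ 0.6 -0.3 -0.6]
```

View pics/w3.png

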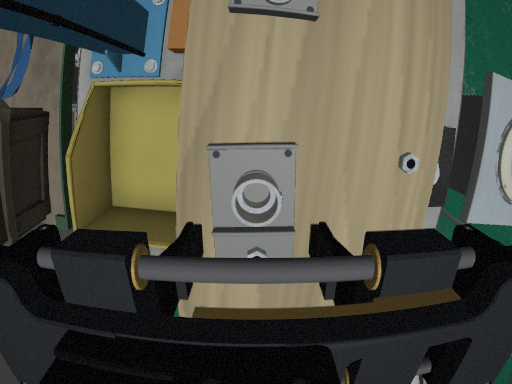

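Collar 2 and the nut are in place, at (257,198) and (257,254). Now collar 1 with the diagonal gripper, pausing above the bay to check clearance to the pole.

```bash
python3 - <<'E'
from h import *
pick((.440,-.252),2.53,.218,.065,.30)
robot.move_straight([.54,-.235,.31],v=.15); robot.move_straight([.598,-.238,.31],v=.08)
s=robot.get_state(); print(s["time"],s["force"],s["eef_pos"],s["q"])
b=robot.get_image("top")["img"][20:245,205:455]; b=cv2.resize(b,None,fx=1.9,fy=1.9,interpolation=cv2.INTER_CUBIC)
c=robot.get_image("side")["img"][0:225,230:400]; c=cv2.resize(c,(320,b.shape[0]),interpolation=cv2.INTER_CUBIC)
cv2.imwrite("pics/p4.png",np.hstack([b,c]))
E
```

```text
grip 0.0399 30.0
held 0.0398
32.125 [0.04062138 0.01339393 0.28777923] [ 0.597704   -0.23801916  0.31008806] [-1.27964603e-01  3.75585182e-01  2.09890187e-01 -1.10546936e-05
 -1.40525035e+00 -2.05451093e+00]
```

View pics/p4.png

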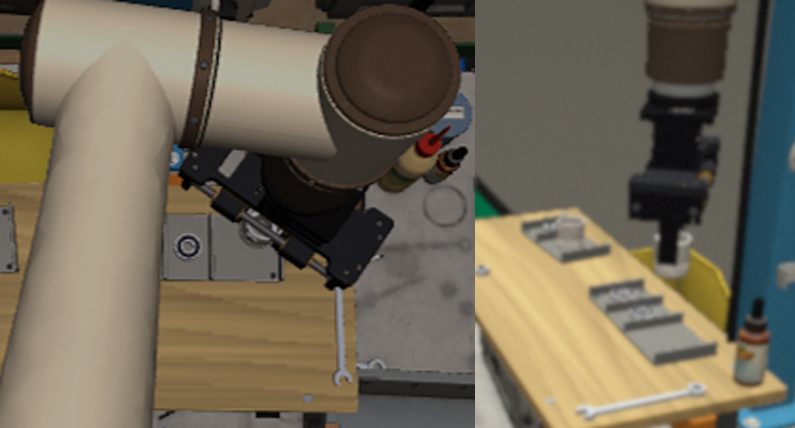

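There is no contact; the gripper's long axis runs clear of the pole and bottle as planned. Lower, release, back out, then verify.

```bash
python3 - <<'E'
from h import *
xy=(.598,-.239)
robot.move_straight([*xy,.24],v=.12); print(robot.move_straight([*xy,.2225],v=.05,force_limit=6),robot.get_state()["eef_pos"][2])
robot.gripper_to(.062); robot.move_straight([*xy,.32],v=.15); robot.move_straight([.50,-.20,.34],v=.15)
go((.30,.35,.40),-.35)
d=robot.get_image("top"); b=d["img"][105:245,105:405]; cv2.imwrite("pics/c5.png",cv2.resize(b,None,fx=2.6,fy=2.6,interpolation=cv2.INTER_CUBIC))
def loc(c,n): 
    for r in robot.tip_of(c,n): print(c,n,np.round(r["xyz"],3),round(r["conf"],2))
robot.get_image("side")
for c in ("top","side"):
    for n in ("tray_long","tray_short","collar_a","bearing_a","nut_a","bottle","spanner"): loc(c,n)
print(robot.get_state()["time"])
E
```

```text
True 0.22241494737355796
top tray_long [ 0.603 -0.186  0.2  ] 0.57
top collar_a [ 0.598 -0.241  0.203] 0.75
top collar_a [0.598 0.076 0.203] 0.57
top collar_a [ 0.314 -0.287  0.   ] 0.56
top collar_a [ 0.343 -0.089  0.   ] 0.48
top bearing_a [ 0.596 -0.116  0.207] 0.72
top bearing_a [ 0.602 -0.178  0.203] 0.69
top nut_a [0.598 0.142 0.205] 0.53
top nut_a [0.454 0.026 0.2  ] 0.51
top bottle [ 0.647 -0.347  0.2  ] 0.82
top spanner [ 0.511 -0.354  0.198] 0.82
side tray_long [ 0.603 -0.185  0.203] 0.88
side tray_short [0.599 0.097 0.202] 0.59
side collar_a [ 0.599 -0.235  0.206] 0.95
side collar_a [ 0.599 -0.188  0.203] 0.56
side collar_a [0.598 0.073 0.205] 0.54
side collar_a [ 0.343 -0.08   0.002] 0.54
side collar_a [ 0.601 -0.172  0.203] 0.36
side bearing_a [ 0.601 -0.12   0.206] 0.6
side bearing_a [ 0.602 -0.17   0.199] 0.43
side bearing_a [ 0.646 -0.344  0.202] 0.34
side nut_a [0.454 0.028 0.201] 0.61
side nut_a [0.594 0.141 0.208] 0.39
side bottle [ 0.599 -0.24   0.207] 0.69
side bottle [ 0.647 -0.344  0.202] 0.59
side spanner [ 0.512 -0.351  0.199] 0.83
38.6417
```

View pics/c5.png

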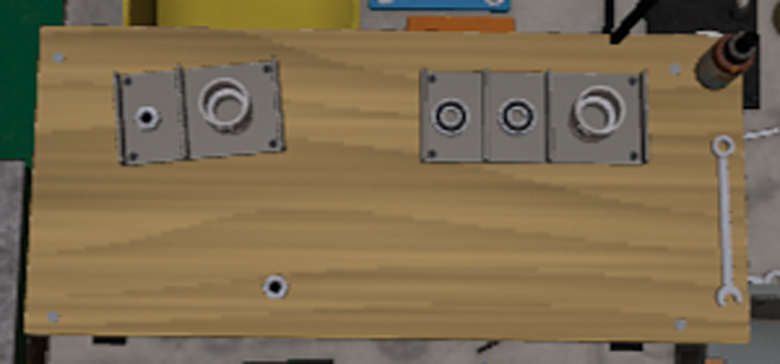

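All five parts sit in the middle of their bays: nut (147,117), collars (225,105) and (600,112), bearings (451,117) and (516,117). The spare nut, bottle and spanner have not moved.

```bash
python3 -c "
from cell import robot
print(robot.job_done())"
```

```text
the job is handed in; nothing more can be done
None
```

Both kits are made up and the job is handed in at about 39 s of the 96 s allowed; every part checked out at its bay's middle in the final pictures, and the spare nut, bottle and spanner were left where they were.

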